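Hang an instrument rest on the slotted upright and lock it

TASK

Hang the loose aluminium instrument rest on the slotted upright: put its two hooks through the top pair of slots, then press it down until it has snapped past the spring clip and sits fully home, level against the upright, and let go of it. The upright may be clamped a centimetre or so higher or lower than usual, so feel for it and go gently, never forcing the upright with more than about 3 kg of push (30 N); leave the other things on the bench where they are.

Things in the scene. Friction and masses are not known exactly. Their poses are not given: they have to be found in the camera images.
- bracket: Loose instrument rest, bare aluminium, about 0.16 kg, standing on its flat underside. Origin: rear face of its back plate, mid-width, underside; x points to the rear (as the hooks do), z up. Back plate x -5 to 0 mm, 64 wide (y), 78 high. Ledge x -100 to 0, 64 wide, 5 thick, with a 14 mm high front lip
- rib (a point): On the rest: point at its x -45, z 78 mm, mid-top of the upright central rib by which it is taken from above. The rib is 12 mm thick (y) and runs along x; it is flat-topped at z 78 from the back plate to x -67, then 40 high on to x -96. Its sides are free down to the ledge at z 5
- hooks (a point): On the rest: rear face, z 46 mm, midway between its two hooks, at the level of their arms' underside. Hooks at y +18 and -18, each 8 mm wide: level arm z 46 to 52, then a lip (x 5 to 7) down to z 22 with a rounded end (x 5 to 10). So a hook is 30 mm high, reaches 10 mm behind the rear face, with 5 mm free between rear face and lip
- stand: Slotted steel upright on a grey foot, fixed to the bench. Origin: front face of the upright, mid-width, bench height; x points to the rear (the way the hooks go in), z up. Flat strip x 0 to 4 mm, 80 wide (y), 150 high, clamped in the foot: strip and slots together sit up to 15 mm higher or lower than stated; the measured pose is the foot's. Foot 10 mm high, x -5 to 95, y -55 to 55
- top_slots (a point): On the stand: front face, mid-width, nominal lower edge of the top pair of slots (z 100 mm, true height up to 15 off). Slots at y +18 and -18, each 12 mm wide, 33 high; another pair 50 mm below. Home: hook arms rest on this edge, rest's origin at x 0 to -1, y 0 (2 play), z 54 mm (plus the strip's offset) in the stand frame, axes parallel
- upper_edge (a point): On the stand: mid of the strip's flat upper edge, nominally z 150 mm; true height off by the same up to 15 mm as the slots, always 50 mm above the top slots' lower edge, so touching it tells where they are. A spring clip bar behind the strip, 9 mm below that edge of the slots, holds the hooks up about 16 mm above home until pressed with about 10 N, then snaps over their ends
- plaster_model: Bystander: beige plaster arch model, 62x66x28 mm; origin centre of underside
- polishing_tin: Bystander: round tin, 64 mm wide, 28 high; origin centre of underside
- stone_block: Bystander: grey dressing stone, 24x52x16 mm; origin centre of underside
- mixing_cup: Bystander: rubber cup, 68 mm wide, 42 high; origin centre of underside
- separator_bottle: Bystander: bottle with cap, 42 mm wide, 103 high; origin centre of underside
- tweezers: Bystander: black tweezers lying flat, 128 mm long; origin centre of underside
- wax_block: Bystander: stick of wax, 16x70x12 mm; origin centre of underside
- dappen_glass: Bystander: small glass, 48 mm wide, 61 high; origin centre of underside
- clip (a joint): Slide of the spring clip bar behind the top slots (7 mm thick, 60 wide): 0 at rest, grows (m) as the hook ends push it to the rear. The clip is carried by the strip; its frame is the stand's frame shifted up or down with the strip (its position is not measured), so at home the rest's origin is at z 54 mm in the clip's frame, and 16 higher while the clip still holds it up
Things that resemble listed ones, but are neither listed nor needed, are in the scene too. Leave any orange look-alike of the stand alone.

How it is judged:
By the outcome, as a careful person would: the job done as asked, in the order asked, and still so for the second after the job is handed in, with the robot touching nothing.
It also fails if it takes over 58 s, if anything falls off the work surface, if the arm or the gripper's body presses on something with over 40 N, if the wrist force passes 120 N, or if a joint passes its speed limit or range.

ROBOT

A 6-joint arm with a two-finger parallel gripper is mounted at the origin on a cart in front of the work surface, level with it; the furniture and walls round the work are solid. World frame = base frame: x ahead of the robot, y to its left, z up, the work surface at z = 0. Lengths are in mm, angles in rad, forces in N, time in s.
With the tool pointing down it reaches from about 325 to 875 mm from the base axis. Payload 4.4 kg.
Tool frame: the origin (TCP) lies on the centre line of the jaws, within the pads' length; the fingertips stand ahead of it and the grasp point (between the pads) lies 6 mm ahead of it (ctrl.tcp_to_tips is the z of the fingertips in the tool frame, in mm); z points along the fingers, y is the line along which they close (so a half turn about z gives the same grasp; the last joint's range is limited). The gripper opens to 85 mm and grips with 20 to 120 N. Pads are 22 mm wide; open, the fingers measure 114 mm over their backs; the gripper's body (76 mm by 85 mm) begins 54 mm behind the grasp point. The pads swing forward as they close: fully open they stand 13 mm farther back than shut.
Start: joints at [1.121, 0.207, 1.542, -0, 1.393, -0.15], TCP at [169.275, 549.521, 256.282] pointing down, gripper open.
Joint ranges: [-2.73, 2.73], [-0.86, 2.22], [0.23, 2.46], [-1.11, 4.25], [0.08, 2.63], [-2.82, 2.82]. Speed limits (rad/s): [2.79, 2.79, 3.14, 3.14, 3.14, 3.14].

INTERFACE

Orientations are given as a 3x3 rotation matrix whose columns are the frame's x, y, z axes.
In Python, from plant import ctrl, sensors, optics gives the robot as it stands. Calls block until the motion is done:
- ctrl.move_ptp(position, orientation): joint-space move of the TCP to a pose.
- ctrl.move_l(position, rot=None, vel=150, threshold=None): straight line of the TCP; rot=None keeps the orientation; vel is the mean speed in mm/s. With threshold (N) it stops when the force on the tool has changed by that much, and returns True; else False.
- ctrl.set_joints(angles): joint-space move.
- ctrl.gripper_to(opening, force=None): finger opening in mm; force is the grip in N (None keeps the last); returns when the fingers have stopped.
- ctrl.hold(seconds).
- ctrl.solve_ik(position, orientation): joint angles nearest the present ones, or None.
- sensors.read_state(): the state.
- optics.grab_frame(name): name is "scene" or "top" or "wrist"; returns (picture, depth): 480x640x3 uint8, red, green, blue; 480x640 float32, mm along the optical axis (not along the pixel's ray), 0 where there is no reading.
- optics.camera_params(name): a dict with "mtx" (3x3 intrinsics, pixels), "R" (3x3) and "t" (3): a world point X has camera coordinates R X + t; the wrist camera has in their place "T_tool_cam" (4x4, takes a point from camera to tool coordinates, whose origin is the TCP and whose axes are the flange's). Camera axes: x right, y down, z forward; pixel columns grow to the right and rows downward; lengths in mm; the calibration is good to about 2 mm. A picture is of the moment at which its call begins: read the wrist's pose just before it. camera_params takes no time and is no camera call.
A pose or a line that the arm cannot do raises ctrl.MotionError and nothing moves.
- ctrl.finish_job(): hands the job in; it is judged then, once.
The state is a dict: "t": time; "q": joint angles; "qvel": joint speeds; "tau": joint torques, N m; "eef_pos": TCP position; "eef_rot": TCP orientation; "force": force on the tool from outside, world axes, zero at the start; "wrist_torque": the same for the moment, N m; "grip_width": finger opening in mm; "grasp_force": force on a finger pad.
Only numpy, scipy, OpenCV 4.12 (cv2) and the standard library are available. Lean on these libraries where they do the work, as an engineer would, in place of code of your own. Each camera call takes 0.05 s, during which the arm holds its last target. There are 200 camera calls.

## Working session

There is one attempt and no reset: what is moved stays moved. The work goes in short steps, each a Python script; the robot and the scene stay as the last script left them, time stands still between calls to the robot, and variables do not carry over. Pictures are saved under pics/ and viewed, at most 10 in all, crops included, and the job is handed in when it is done.

```bash
ls; mkdir -p pics; cat > h.py <<'E'
import numpy as np, cv2
from plant import ctrl, sensors, optics
def grab(n):
    s=sensors.read_state(); im,d=optics.grab_frame(n); p=optics.camera_params(n)
    K=np.array(p["mtx"])
    if n=="wrist":
        T=np.array(p["T_tool_cam"]); W=np.eye(4); W[:3,:3]=s["eef_rot"]; W[:3,3]=s["eef_pos"]; W=W@T
        R,t=W[:3,:3],W[:3,3]
    else:
        R=np.array(p["R"]).T; t=-R@np.array(p["t"])
    v,u=np.mgrid[:480,:640]
    P=np.stack([(u-K[0,2])/K[0,0]*d,(v-K[1,2])/K[1,1]*d,d],-1)@R.T+t
    P[d<=0]=np.nan
    return im,d,P
def save(n,im): cv2.imwrite(f"pics/{n}.png",im[...,::-1])
E
python3 - <<'E'
from h import *
for n in("top","scene"):
    im,d,P=grab(n); np.savez(n,im=im,d=d,P=P); save(n,im); print(n,optics.camera_params(n)['t'])
print(sensors.read_state()['t'],ctrl.tcp_to_tips)
E
```

```text
pics
top [ -19.31595154  542.83529333 1136.59949352]
scene [ 407.43263544  -93.09404644 1666.36105005]
0.1 25.0
```

View pics/top.png

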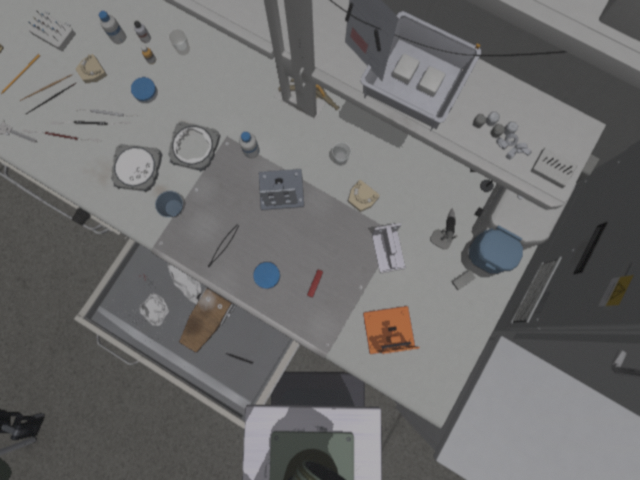

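View pics/scene.png

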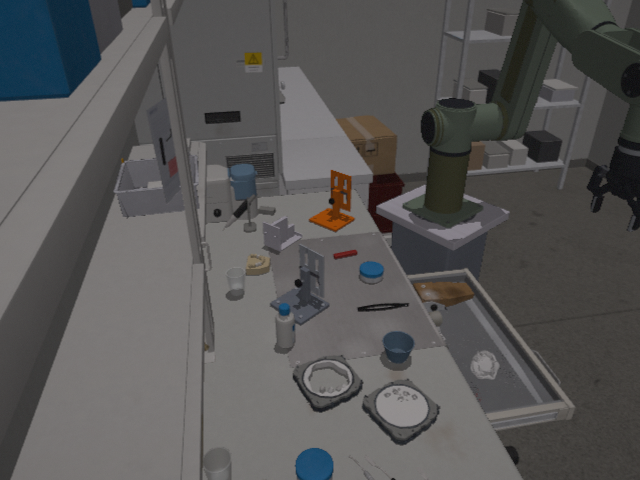

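The top view shows the grey stand at (281,188) and the aluminium rest at (388,248). The orange stand at (389,330) is the look-alike. The scene view shows the rest at (280,235), the stand at (305,285) and the orange decoy at (333,205).

Things that could be taken for the rest, all in the top view:
- (388,248): white/aluminium piece with an upright rib and a back plate.
- (463,282): small grey block.
- (389,330): the orange stand.

I choose (388,248), and will check it in a close crop.

```bash
python3 - <<'E'
from h import *
Z=np.load("top.npz"); P=Z['P']; im=Z['im']
for u,v in[(388,248),(281,188),(389,330),(320,250),(390,235),(400,266)]: print(u,v,P[v,u].round())
a=cv2.resize(im[215:285,355:425],(400,400),interpolation=cv2.INTER_CUBIC); b=cv2.resize(im[155:225,245:315],(400,400),interpolation=cv2.INTER_CUBIC)
save("crop1",np.hstack([a,b]))
def top(c,r=75):
    x=P.reshape(-1,3); m=(np.hypot(x[:,0]-c[0],x[:,1]-c[1])<r)&(x[:,2]>3); return x[m]
for c in (P[248,388],P[188,281]):
    x=top(c)
    for lo,hi in((3,12),(12,25),(25,60),(60,90),(90,130),(130,190)):
        m=(x[:,2]>lo)&(x[:,2]<hi); y=x[m]
        if len(y)>5:
            r=cv2.minAreaRect(y[:,:2].astype(np.float32)); print(lo,hi,m.sum(),np.round(r[0]),np.round(r[1]),round(r[2],1),np.median(y[:,2]).round(1))
E
```

```text
388 248 [ 523. -176.   41.]
281 188 [654.  81.  91.]
389 330 [ 329. -172.   78.]
320 250 [522. -12.   3.]
390 235 [ 547. -176.   79.]
400 266 [ 484. -209.    7.]
3 12 823 [ 524. -175.] [142. 147.] 9.7 5.1
12 25 74 [ 528. -179.] [110.  62.] 11.8 15.9
25 60 189 [ 536. -189.] [105.  60.] 27.6 40.3
60 90 260 [ 540. -176.] [68. 63.] 9.5 77.2
3 12 1003 [654.  80.] [148. 146.] 20.1 8.0
12 25 261 [676.  89.] [ 98. 107.] 5.2 13.2
25 60 124 [643.  86.] [23. 79.] 5.4 42.1
60 90 150 [658.  86.] [53. 78.] 3.3 78.9
90 130 190 [648.  86.] [33. 79.] 4.6 101.9
130 190 119 [634.  86.] [ 6. 79.] 4.8 141.5
```

View pics/crop1.png

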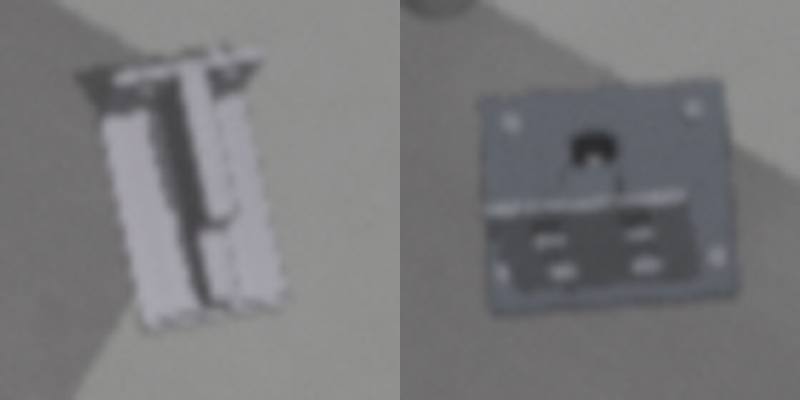

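The crop confirms the choice. On the left is the aluminium rest, with its back plate on the far side and its rib pointing at the robot. On the right is the grey slotted stand, with its front face towards the robot. Next I check the surroundings and the wrist camera geometry.

```bash
python3 - <<'E'
from h import *
P=np.load("top.npz")['P'].reshape(-1,3); P2=np.load("scene.npz")['P'].reshape(-1,3)
for n,Q in(("top",P),("scene",P2)):
    for lo,hi in((160,300),(300,500),(500,900)):
        m=(Q[:,2]>lo)&(Q[:,2]<hi)&(Q[:,1]>-350)&(Q[:,1]<350)&(Q[:,0]>350)&(Q[:,0]<1200); q=Q[m]
        if len(q): print(n,lo,hi,m.sum(),np.percentile(q,[0,1,50,100],axis=0).round().tolist())
p=optics.camera_params("wrist"); print(np.round(p["T_tool_cam"],3).tolist(), np.round(p["mtx"],1).tolist())
print(np.round(sensors.read_state()["eef_rot"],3).tolist())
a=np.deg2rad(5)
for yaw in(a,a+np.pi):
    c,s=np.cos(yaw),np.sin(yaw); R=np.array([[c,s,0],[s,-c,0],[0,0,-1]])
    for pos in([560,80,330],[640,86,180],[525,-178,330],[590,80,150],[525,-178,66]):
        q=ctrl.solve_ik(pos,R); print(yaw.round(2),pos,None if q is None else np.round(q,2).tolist())
E
```

```text
top 160 300 20551 [[656.0, -350.0, 160.0], [678.0, -347.0, 186.0], [884.0, -172.0, 238.0], [1059.0, 347.0, 300.0]]
top 300 500 7933 [[729.0, -350.0, 300.0], [741.0, -345.0, 301.0], [880.0, -117.0, 357.0], [997.0, 94.0, 499.0]]
top 500 900 4624 [[654.0, -350.0, 500.0], [657.0, -350.0, 649.0], [699.0, -308.0, 676.0], [758.0, -203.0, 720.0]]
scene 160 300 28234 [[655.0, -350.0, 167.0], [748.0, -311.0, 223.0], [1056.0, 120.0, 238.0], [1200.0, 350.0, 300.0]]
scene 300 500 3787 [[730.0, -330.0, 300.0], [748.0, -320.0, 301.0], [891.0, -73.0, 393.0], [968.0, 97.0, 500.0]]
scene 500 900 5820 [[676.0, -344.0, 500.0], [784.0, -125.0, 507.0], [983.0, 182.0, 677.0], [1104.0, 350.0, 729.0]]
[[0.0, -0.965, -0.264, 66.557], [1.0, 0.001, -0.001, -0.935], [0.001, -0.264, 0.965, -117.681], [0.0, 0.0, 0.0, 1.0]] [[358.1, 0.0, 317.7], [0.0, 358.1, 242.7], [0.0, 0.0, 1.0]]
[[-0.956, 0.294, -0.001], [0.294, 0.956, -0.002], [0.0, -0.002, -1.0]]
0.09 [560, 80, 330] [-0.01, 0.14, 1.47, -0.0, 1.53, 1.47]
0.09 [640, 86, 180] [-0.0, 0.42, 1.43, -0.0, 1.29, 1.48]
0.09 [525, -178, 330] [-0.48, 0.11, 1.5, -0.0, 1.53, 1.0]
0.09 [590, 80, 150] [-0.01, 0.35, 1.59, -0.0, 1.2, 1.47]
0.09 [525, -178, 66] [-0.48, 0.39, 1.74, -0.0, 1.01, 1.0]
3.23 [560, 80, 330] [-0.01, 0.14, 1.47, -0.0, 1.53, -1.67]
3.23 [640, 86, 180] [-0.0, 0.42, 1.43, -0.0, 1.29, -1.66]
3.23 [525, -178, 330] [-0.48, 0.11, 1.5, -0.0, 1.53, -2.14]
3.23 [590, 80, 150] [-0.01, 0.35, 1.59, -0.0, 1.2, -1.67]
3.23 [525, -178, 66] [-0.48, 0.39, 1.74, -0.0, 1.01, -2.14]
```

```bash
cat >> h.py <<'E'
def rot(yaw):
    "tool down, camera on the -x (robot) side; yaw of the object's x axis"
    c,s=np.cos(yaw),np.sin(yaw); return np.array([[-c,-s,0],[-s,c,0],[0,0,-1.]])
E
python3 - <<'E'
from h import *
ctrl.gripper_to(0,30)
R=rot(np.deg2rad(5))
ctrl.move_ptp([560,84,300],R)
im,d,P=grab("wrist"); np.savez("ws",im=im,d=d,P=P)
ctrl.move_ptp([485,-178,260],rot(np.deg2rad(9.6)))
im2,d,P=grab("wrist"); np.savez("wb",im=im2,d=d,P=P)
save("wrist1",cv2.resize(np.hstack([im,im2]),(800,300)))
print(sensors.read_state()['t'],sensors.read_state()['force'])
E
```

```text
4.2167 [ 0.41840634 -1.15509423  0.49770711]
```

View pics/wrist1.png

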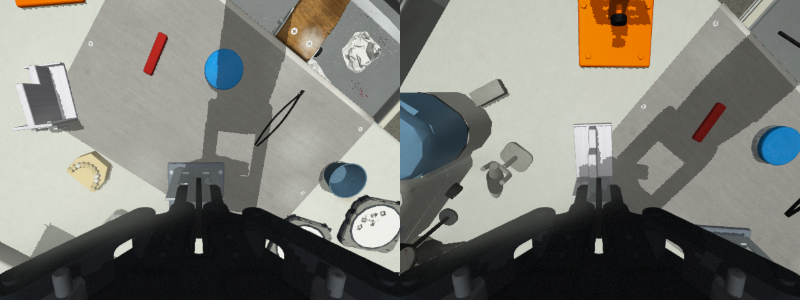

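Both wrist views hide the target behind the fingers: the foot is at about (195,180) on the left half and the rest at about (593,150) on the right half. The camera sees the tool's +x side, so I turn the tool half a turn for viewing.

```bash
python3 - <<'E'
from h import *
F=np.diag([-1,-1,1.])
ctrl.move_ptp([455,-187,260],rot(np.deg2rad(9.6))@F)
im2,d,P=grab("wrist"); np.savez("wb",im=im2,d=d,P=P)
ctrl.move_ptp([560,80,320],rot(np.deg2rad(5))@F)
im,d,P=grab("wrist"); np.savez("ws",im=im,d=d,P=P)
save("wrist2",np.hstack([im[0:300,120:520],im2[0:300,120:520]]))
print(sensors.read_state()['t'])
E
```

```text
8.0583
```

View pics/wrist2.png

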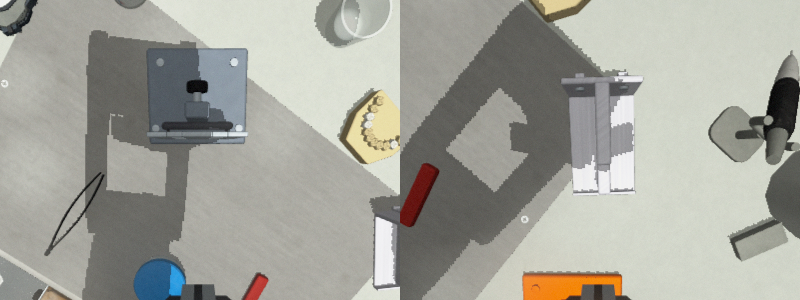

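The left half shows the stand from above, with its upper edge at (197,134) and foot corners around (150–245, 50–140). The right half shows the rest: rib at x≈603, back plate at y≈80, lip at y≈192. Now I fit both.

```bash
python3 - <<'E'
from h import *
def fit(n,c,r,bands):
    Z=np.load(n+".npz"); x=Z['P'].reshape(-1,3); col=Z['im'].reshape(-1,3)
    m=(np.hypot(x[:,0]-c[0],x[:,1]-c[1])<r)
    x=x[m]
    print(n,"bench z",np.median(x[(abs(x[:,2])<4),2]).round(2))
    for lo,hi in bands:
        y=x[(x[:,2]>lo)&(x[:,2]<hi)]
        if len(y)<10: continue
        k=y[:,:2].astype(np.float32); rc=cv2.minAreaRect(k)
        med=np.median(k,0); vx,vy,_,_=cv2.fitLine(k,cv2.DIST_HUBER,0,.01,.01).ravel()
        print(lo,hi,len(y),"c",np.round(rc[0],1),"size",np.round(rc[1],1),"ang",round(rc[2],2),"line",round(np.degrees(np.arctan2(vy,vx)),2),"zmed",np.median(y[:,2]).round(1),"pct",np.percentile(y[:,2],[5,95]).round(1))
fit("ws",(650,85),85,[(5,13),(125,180),(13,60)])
fit("wb",(520,-178),80,[(74,82),(36,43),(3,8),(10,17),(3,90)])
# rib top and back plate top separately, in approx bracket frame
x=np.load("wb.npz")['P'].reshape(-1,3)
for yaw in (9.6,):
    a=np.deg2rad(yaw); ex=np.array([np.cos(a),np.sin(a)]); ey=np.array([-ex[1],ex[0]])
    k=x[(np.hypot(x[:,0]-520,x[:,1]+178)<80)&(x[:,2]>74)&(x[:,2]<82)][:,:2]-[520,-178]
    u,v=k@ex,k@ey
    rear=np.percentile(u,99.5); plate=u>rear-4.; rib=(u<rear-12)
    print("rear u",rear,"plate v",np.percentile(v[plate],[1,99]),"rib v",np.percentile(v[rib],[1,50,99]),"rib u min",np.percentile(u[rib],.5))
    pr=np.polyfit(u[rib],v[rib],1); print("rib slope deg",np.degrees(np.arctan(pr[0])),"v at u0",pr[1])
    pp=np.polyfit(v[plate],u[plate],1); print("plate slope",np.degrees(np.arctan(-pp[0])))
E
```

```text
ws bench z 1.26
5 13 7035 c [677.6  88.9] size [ 99.4 110.2] ang 4.98 line -79.6 zmed 10.1 pct [ 8.5 11.6]
125 180 561 c [634.4  85.3] size [ 3.9 79.5] ang 4.98 line -84.66 zmed 143.4 pct [142.  144.6]
13 60 142 c [676.7  88.4] size [ 88.4 101.6] ang 4.96 line 43.7 zmed 14.1 pct [13.1 50.8]
wb bench z 0.57
74 82 1816 c [ 539.1 -177.5] size [66.8 62.9] ang 10.99 line 11.05 zmed 77.8 pct [76.2 79.1]
36 43 425 c [ 522.8 -181.5] size [90.6 61.8] ang 11.6 line 17.21 zmed 39.8 pct [37.6 41.3]
3 8 4694 c [ 532.1 -155.2] size [122.6 110.8] ang 11.27 line 38.52 zmed 5.0 pct [3.7 6.4]
10 17 233 c [ 520.4 -181.6] size [95.4 62.2] ang 11.52 line -0.08 zmed 13.7 pct [10.8 15.6]
3 90 7785 c [ 530.6 -155.4] size [125.7 110.7] ang 11.42 line 11.89 zmed 5.8 pct [ 3.9 78.5]
rear u 52.35579629862395 plate v [-33.23629508  28.52202706] rib v [-9.14348599 -3.25442148  3.02506774] rib u min -14.326379239824865
rib slope deg 1.777301712810118 v at u0 -3.4896312657006487
plate slope 0.9549698623809881
```

Both fits agree with the given sizes. The stand has yaw 5.0°, face at (632.5,85) and edge at about z 143. The rest has yaw 11°, rib point at (527.8,−180). Now I feel the upper edge and both sides of the strip with the closed fingertips.

```bash
cat >> h.py <<'E'
A=np.deg2rad(4.98); EX=np.array([np.cos(A),np.sin(A),0]); EY=np.array([-EX[1],EX[0],0]); EZ=np.array([0,0,1.])
O=np.array([632.5,85.05,0])
def S(x,y,z): return O+x*EX+y*EY+z*EZ
def inS(p): d=np.asarray(p)-O; return np.array([d@EX,d@EY,d[2]])
def st():
    s=sensors.read_state(); return inS(s["eef_pos"]),np.array([s["force"]@EX,s["force"]@EY,s["force"][2]]).round(1),round(s["t"],2)
E
python3 - <<'E'
from h import *
R=rot(A)@np.diag([-1,-1,1.])
ctrl.move_l(S(2,0,178),R,vel=120); ctrl.hold(.2)
print(ctrl.move_l(S(2,0,155),vel=15,threshold=3),*st())
z=st()[0][2]
ctrl.move_l(S(2,0,z+8),vel=60)
for sg in(-1,1):
    ctrl.move_l(S(2,sg*68,z+8),vel=150); ctrl.move_l(S(2,sg*68,z-20),vel=100); ctrl.hold(.2)
    print(sg,ctrl.move_l(S(2,sg*30,z-20),vel=18,threshold=3),*st())
    ctrl.move_l(S(2,sg*68,z-20),vel=100); ctrl.move_l(S(2,sg*68,z+12),vel=100)
print(st()[2])
E
```

```text
True [ 2.01172347e+00 -2.07586852e-02  1.68546211e+02] [ 0.2 -0.1  3.4] 10.53
-1 True [  1.77435047 -52.67909695 148.09508622] [ 0.2 -2.4  0.7] 13.12
1 True [  1.68523347  54.57434524 148.01299863] [0.9 2.  1.5] 16.59
17.34
```

Both cues agree: the upper edge is at z≈143.5 (offset −6.5) and the strip's mid is at +0.95 in y. Now I grasp the rest by its rib.

```bash
cat >> h.py <<'E'
F=np.diag([-1,-1,1.])
YC=0.95; ZOFF=-6.45; GX=-40; GZ=66
def T(x,z,y=0): "TCP for rest origin at x,y,z in the clip frame"; return S(x+GX,YC+y,z+ZOFF+GZ)
E
python3 - <<'E'
from h import *
b=np.deg2rad(11.1); p=np.array([527.8,-179.8,0])+5*np.array([np.cos(b),np.sin(b),0])
R=rot(b)@F
ctrl.gripper_to(45,30)
ctrl.move_ptp(p+[0,0,150],R); ctrl.move_l(p+[0,0,GZ],vel=100,threshold=6)
s=sensors.read_state(); print(s["eef_pos"].round(1),s["force"].round(1))
w=ctrl.gripper_to(5,90); s=sensors.read_state(); print(s["grip_width"],s["grasp_force"],s["t"])
ctrl.move_l(p+[0,0,200],vel=100)
ctrl.move_ptp(T(-45,110),rot(A)@F)
print(*st(),sensors.read_state()["grip_width"])
ctrl.move_l(T(-25,79.5),vel=60); print(*st())
im,d,P=grab("wrist"); np.savez("w3",im=im,d=d,P=P)
save("pre",im[:330])
E
```

```text
[ 533.4 -179.1   66.7] [-0.5 -0.1  0.1]
11.320242296437028 87.59966611862183 20.5417
[-8.47356311e+01  9.27349478e-02  1.69614986e+02] [ 0.8 -0.5 -0.8] 23.05 10.75623744985786
[-65.00427628   1.01800422 138.90150986] [-0.6  0.3 -1.8] 23.81
```

View pics/pre.png

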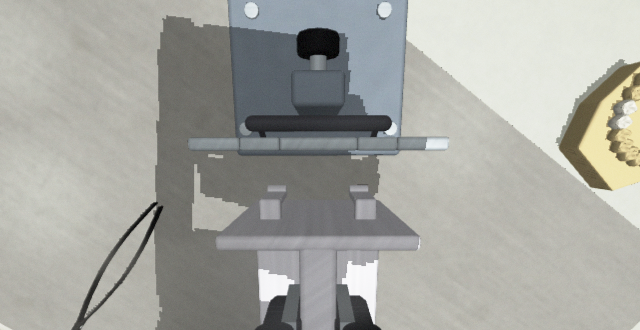

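The rest is held square. The strip spans u 189–449 (mid 319) and the plate 217–421 (mid 319), with the two parallel and the hooks at 270 and 362. I check the relative height by depth, then insert gently.

```bash
python3 - <<'E'
from h import *
Z=np.load("w3.npz"); P=Z['P']
e=P[138:148,200:440].reshape(-1,3); e=e[e[:,2]>125]; k=P[238:246,225:415].reshape(-1,3); k=k[k[:,2]>125]
print("edge z",np.median(e[:,2]),"plate top z",np.median(k[:,2]),len(e),len(k))
dz=78.7-0.7
ctrl.move_l(T(-20,80.2),vel=30); ctrl.hold(.3); print(*st())
r=ctrl.move_l(T(4,80.2),vel=15,threshold=3); print(r,*st())
im,d,P=grab("wrist"); save("in",im[:330])
E
```

```text
edge z 143.48358572350554 plate top z 150.09857958396938 2388 1514
[-60.11382087   0.95361392 139.70783036] [-0.5 -0.2 -1.8] 24.48
True [-40.54988727   0.9513751  138.60087206] [-0.3 -0.9 -1.2] 25.72
```

View pics/in.png

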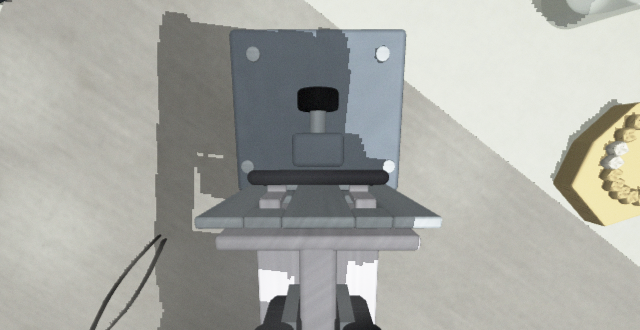

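The hooks are through both slots, visible behind the strip at (273,195) and (358,195), with the plate close to the strip. Now I lower and press, capped by a force threshold.

```bash
python3 - <<'E'
from h import *
ctrl.gripper_to(5,110); ctrl.hold(.2); print(*st())
r=ctrl.move_l(T(-.7,71.5),vel=25,threshold=8); print("to clip",r,*st())
for z in (66,62,58,55.5):
    r=ctrl.move_l(T(-.7,z),vel=20,threshold=22); p,f,t=st(); print(z,r,p.round(2),"origin z",(p[2]-66.7-ZOFF).round(2),f,t)
    if r: break
if not r:
    r=ctrl.move_l(T(-.7,52),vel=8,threshold=12); p,f,t=st(); print("home",r,p.round(2),(p[2]-66.7-ZOFF).round(2),f,t)
im,d,P=grab("wrist"); np.savez("w4",im=im,d=d,P=P); save("home",im[:330])
E
```

```text
[-41.27903244   1.02454745 137.80522368] [-0.7  0.4 -2. ] 26.18
to clip False [-40.5404276    1.00287666 130.74158663] [ 2.2  0.3 -3. ] 26.61
66 False [-40.55   0.85 125.68] origin z 65.43 [0.9 0.3 0.4] 27.03
62 False [-40.56   1.15 121.02] origin z 60.77 [ 2.2  0.1 -2. ] 27.38
58 False [-40.55   0.99 117.2 ] origin z 56.95 [ 3.3  0.8 -3.3] 27.73
55.5 False [-40.58   0.79 114.91] origin z 54.66 [ 2.7 -0.  -2.1] 28.01
home True [-40.55   0.83 114.33] 54.08 [-1.   0.   4.7] 28.34
```

View pics/home.png

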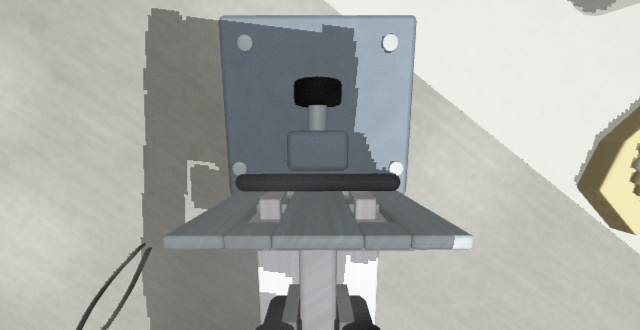

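The hooks are in the slots at (270,208) and (365,208), and the rest's plate is now below the strip's edge. I check the rib's height and level by depth, then press once more gently.

```bash
python3 - <<'E'
from h import *
def rib(P):
    k=P[252:330,306:331].reshape(-1,3); k=k[np.isfinite(k).all(1)]
    q=np.array([inS(a) for a in k]); q=q[(q[:,2]>110)&(q[:,2]<150)]
    if len(q)<50: return print("rib few",len(q))
    c=np.polyfit(q[:,0],q[:,2],1); print("rib z at x -20:",np.polyval(c,-20).round(2),"pitch deg",np.degrees(np.arctan(c[0])).round(2),"x range",q[:,0].min().round(),q[:,0].max().round(),"expected",78+54+ZOFF)
rib(np.load("w4.npz")['P'])
p,f,t=st(); print(p,f)
r=ctrl.move_l(T(-.7,49),vel=8,threshold=16); p,f,t=st(); print("press",r,p.round(2),(p[2]-66.7-ZOFF).round(2),f,t)
ctrl.hold(.3); p,f,t=st(); print(p.round(2),f,t,sensors.read_state()["grip_width"])
im,d,P=grab("wrist"); rib(P)
E
```

```text
rib z at x -20: 125.52 pitch deg 0.05 x range -34.0 -6.0 expected 125.55
[-40.55825311   0.82929174 114.29574122] [-2.3  0.   4.7]
press True [-40.56   0.83 114.28] 54.03 [-2.3  0.9  6.7] 28.78
[-40.57   0.86 114.28] [-2.   0.3  5.2] 29.08 10.744072259879072
rib z at x -20: 125.51 pitch deg -0.06 x range -34.0 -6.0 expected 125.55
```

The rest is home and level: rib top at 125.5 against 125.55 expected, pitch 0°. I release it, retreat and verify.

```bash
python3 - <<'E'
from h import *
ctrl.gripper_to(40); ctrl.hold(.2); print(*st())
p=st()[0]; ctrl.move_l(S(p[0],p[1],200),vel=80); ctrl.move_l(S(-72,0,320),vel=150); ctrl.hold(.3)
im,d,P=grab("wrist"); 
q=(P-O)@np.stack([EX,EY,EZ],1)
m=(abs(q[...,1]-.95)<4)&(q[...,0]>-60)&(q[...,0]<-10)&(q[...,2]>100)
c=np.polyfit(q[m][:,0],q[m][:,2],1); print("rib z",np.polyval(c,-40),"pitch",np.degrees(np.arctan(c[0])),m.sum())
m=(q[...,2]>115)&(q[...,0]>-70)&(q[...,0]<-10)&(abs(q[...,1])<20); print("rib y",np.percentile(q[m][:,1],[1,50,99]),"line deg",np.degrees(np.arctan(np.polyfit(q[m][:,0],q[m][:,1],1)[0])))
sc,_,_=grab("scene")
save("final",np.hstack([im[20:320,170:470],cv2.resize(sc[225:345,230:350],(300,300))]))
print(st()[2])
E
```

```text
[-40.60481253   0.87223721 113.18558187] [0.2 0.2 0.3] 29.73
rib z 137.95285282667118 pitch -43.90946322585317 548
rib y [-19.69123056   0.9301565   19.70851412] line deg -3.34892438104587
32.33
```

View pics/final.png

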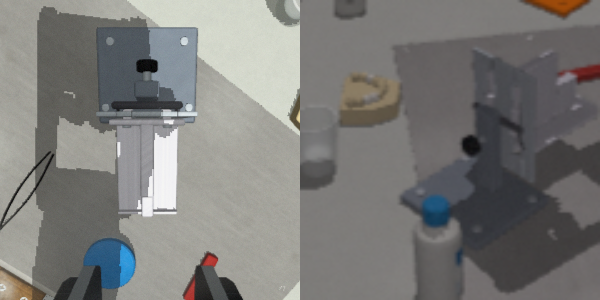

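The rest hangs flush on the strip in both views, rib at (147,160) and lip at (147,212). My height mask picked up the fingers, so I re-measure with bounds and then hand in.

```bash
python3 - <<'E'
from h import *
im,d,P=grab("wrist"); q=((P-O)@np.stack([EX,EY,EZ],1))[20:250,170:470].reshape(-1,3)
m=(abs(q[:,1]-.95)<4)&(q[:,0]>-58)&(q[:,0]<-10)&(q[:,2]>110)&(q[:,2]<140)
c=np.polyfit(q[m][:,0],q[m][:,2],1); z=np.polyval(c,-30); pt=np.degrees(np.arctan(c[0])); print("rib z",z,"pitch",pt,m.sum())
if abs(z-125.5)<2.5 and abs(pt)<2: print("finish",ctrl.finish_job())
E
```

```text
rib z 124.70932160550737 pitch 1.4231218938696304 511
the job is handed in; nothing more can be done
finish None
```

The rest is hooked into the top slots, pressed down to home height and released, and the job is handed in; after release, depth read its rib within about 1 mm of home and 1.4° off level. I didn't see the clip's ~10 N snap in the force readings, so "past the clip" rests on the height reached; no reading at the upright exceeded 7 N, and the arm's only planned contacts were the stand and the rest.

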